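# Put the spares away: pack the stacking trays and fill the matching rests

### The arm

A 6-joint arm with a two-finger parallel gripper is mounted at the origin on a cart in front of the work surface, level with it; the furniture and walls round the work are solid. World frame = base frame: x ahead of the robot, y to its left, z up, the work surface at z = 0. Lengths are in m, angles in rad, forces in N, time in s.
With the tool pointing down it reaches from about 0.275 to 0.875 m from the base axis. Payload 12.5 kg.
Tool frame: the origin (TCP) lies on the centre line of the jaws, within the pads' length; the fingertips stand r.finger_overhang ahead of it and the grasp point (between the pads) lies 3 mm ahead of it (r.finger_overhang is the distance from the TCP to the fingertips, in m); z points along the fingers, y is the direction in which the jaws open and shut (so a half turn about z gives the same grasp; the last joint's range is limited). The gripper opens to 85 mm and grips with 20 to 120 N. Pads are 22 mm wide; open, the fingers measure 114 mm over their backs; the gripper's body (76 mm by 85 mm) begins 54 mm behind the grasp point. The pads swing forward as they close: fully open they stand 13 mm farther back than shut.
Start: joints at [1.079, 0.351, 1.652, -0, 1.139, -0.085], TCP at [0.218, 0.505, 0.253] pointing down, gripper open.
Joint ranges: [-2.75, 2.75], [-0.79, 2.1], [0.01, 2.65], [-1.57, 4.71], [0.07, 3.14], [-2.87, 2.87]. Speed limits (rad/s): [2.22, 2.22, 2.79, 3.14, 3.14, 3.14].

### API

Orientations are given as a unit quaternion [x, y, z, w].
In Python, from cell import r, optics gives the robot as it stands. The module is installed in compiled form; this text tells all that it offers. Calls block until the motion is done:
- r.move_to(position, orientation): joint-space move of the TCP to a pose.
- r.move_linear(position, rot=None, vel=0.15): straight line of the TCP; rot=None keeps the orientation; vel is the mean speed in m/s.
- r.set_joints(angles): joint-space move.
- r.set_gripper(opening, squeeze=None): opening from 0.0 (shut) to 1.0 (fully open); squeeze is the grip in N (None keeps the last); returns when the fingers have stopped.
- r.sleep(seconds).
- r.inverse_kinematics(position, orientation): joint angles nearest the present ones, or None.
- optics.get_image(name): name is "scene" or "side" or "wrist"; returns a dict with "pixels" (420x560x3 uint8, red, green, blue), "depth" (420x560 float32, m along the optical axis (not along the pixel's ray), 0 where there is no reading), "fx", "fy", "cx", "cy" (pixels), "D" ([k1, k2, p1, p2, k3] as OpenCV has them; the pictures are not rectified), "camera_from_world" (4x4, takes a point from world to camera coordinates); the wrist camera has in their place "mount" (4x4, takes a point from camera to tool coordinates, whose origin is the TCP and whose axes are the flange's). Camera axes: x right, y down, z forward; pixel columns grow to the right and rows downward; lengths in m; the calibration is good to about 2 mm. A picture is of the moment at which its call begins: read the wrist's pose just before it.
A pose or a line that the arm cannot do raises r.PlanningError and nothing moves.
- r.hand_in(): hands the job in, once; it reports no verdict.
Readings, each from a call of its own:
- r.current_t(): time.
- r.current_q(): joint angles.
- r.current_qvel(): joint speeds.
- r.current_effort(): joint torques, N m.
- r.current_tool_pos(): TCP position.
- r.current_ee_rot(): TCP orientation.
- r.current_contact_force(): force on the tool from outside, world axes, zero at the start.
- r.current_torque(): the same for the moment, N m.
- r.current_opening(): opening from 0.0 (shut) to 1.0 (fully open).
Only numpy, scipy, OpenCV 4.12 (cv2) and the standard library are available. Lean on these libraries where they do the work, as an engineer would, in place of code of your own. Each camera call takes 0.05 s, during which the arm holds its last target. There are 200 camera calls.

### The job

Put the bench spares away. Lay the small carton flat and lengthwise in the middle of the open-sided tray with the corner posts, and then stack the closed-sided tray squarely on those posts so that its feet drop inside them; also stand the solder reel and the can capacitor upright, each in the round wooden rest that fits it (in any order with the tray work). Leave the transformer, the lidded tub and the loose knob where they are.

Things in the scene. Friction and masses are not known exactly. Their poses are not given: they have to be found in the camera images.
- carton: small oblong red cardboard carton lying flat, 30 x 70 x 30 mm (x, y, z), 30 g, loose. Origin at the centre of its underside; y is its long axis, z up. Grasp it across its 30 mm width.
- upper_tray: closed-sided grey plastic tray, empty, loose, 120 g, 60 x 110 mm (x, y = long axis), 35 mm high. Four tapered feet 8 mm high, 10 mm across (5 mm at the tip), at x = +-20, y = +-45 mm; floor underside at z = 8 mm, walls 3 mm thick up to z = 35 mm. Origin: centre, level with the feet's tips. Grasp it from above over both long walls (60 mm).
- reel: reel of solder wire standing on a flange (blue flanges), 59 mm diameter, 43 mm high, 0.32 kg, loose (the reel nearest the middle of the bench, not the one far to the right). Origin at the centre of its underside, z up. Grasp it across the flanges.
- can: upright white can capacitor, a plain cylinder 35 mm in diameter and 62 mm high, 65 g, loose. Origin at the centre of its underside, z up.
- lower_tray: open-sided grey plastic tray fixed to the bench, 60 x 110 mm (x, y = long axis): floor plate 5 mm thick, four L-shaped corner posts (3 mm thick, arms 14 mm) with tops at z = 47 mm, 54 x 104 mm clear inside them; end ribs 12 mm high, long sides open. Origin: centre of underside. Stacked, the upper tray's floor rests on the posts, feet inside (2 mm play), its origin then at z = 39 mm; either way round.
- reel_rest: the larger round rest, a shallow wooden dish fixed to the bench: 82 mm outside, 71 mm clear inside, rim 9 mm high, floor 3 mm above the bench. Origin at the centre of its underside. For the solder reel. A radio cabinet 0.4 m high and 0.64 m wide stands close behind the targets (its front face runs aslant from x = 0.47 at its left end to x = 0.62 at its right end): carry things round its front, near the bench edge, not across it.
- can_rest: the smaller round rest, a shallow wooden dish fixed to the bench: 56 mm outside, 45 mm clear inside, rim 11 mm high, floor 3 mm above the bench. Origin at the centre of its underside. For the can capacitor.
- transformer: bystander: small grey transformer with a dark coil, 47 x 54 x 45 mm, loose. Origin at the centre of its underside. Not to be moved.
- tub: bystander: small white plastic tub with a blue lid, 67 x 67 x 68 mm, loose. Origin at the centre of its underside. Not to be moved.
- spare_knob: bystander: loose cream-coloured fluted knob, 36 mm in diameter, 17 mm high. Origin at the centre of its underside. Not to be moved.
There are look-alikes about, which are no part of the job. Leave any yellow look-alike of the upper_tray alone.

How it is judged:
By the outcome, as a careful person would: the job done as asked, in the order asked, and still so for the second after the job is handed in, with the robot touching nothing.
It also fails if it takes over 112 s, if anything falls off the work surface, if the arm or the gripper's body presses on something with over 40 N, if the wrist force passes 120 N, or if a joint passes its speed limit or range.

## Working session

There is one attempt and no reset: what is moved stays moved. The work goes in short steps, each a Python script; the robot and the scene stay as the last script left them, time stands still between calls to the robot, and variables do not carry over. Pictures are saved under pics/ and viewed, about 12 in all and at most 16, crops included, and the job is handed in when it is done.

```bash
mkdir -p pics; cat > h.py <<'E'
import numpy as np, cv2
from cell import r, optics
from scipy.spatial.transform import Rotation as R
def snap(name, tag):
    p=np.array(r.current_tool_pos()); q=np.array(r.current_ee_rot())
    im=optics.get_image(name)
    K=np.array([[im['fx'],0,im['cx']],[0,im['fy'],im['cy']],[0,0,1]])
    if 'mount' in im:
        T=np.eye(4); T[:3,:3]=R.from_quat(q).as_matrix(); T[:3,3]=p
        W=T@np.array(im['mount'])
    else: W=np.linalg.inv(np.array(im['camera_from_world']))
    cv2.imwrite(f'pics/{tag}.png', im['pixels'][:,:,::-1])
    np.savez(f'pics/{tag}.npz',px=im['pixels'],d=im['depth'],K=K,D=np.array(im['D']),W=W)
    return load(tag)
def load(tag): return dict(np.load(f'pics/{tag}.npz'))
def rays(s,uv):
    n=cv2.undistortPoints(np.array(uv,float).reshape(-1,1,2),s['K'],s['D'],).reshape(-1,2)
    return np.c_[n,np.ones(len(n))]
def at_z(s,uv,z):   # intersect with plane world z
    d=rays(s,uv)@s['W'][:3,:3].T; o=s['W'][:3,3]
    return o+d*((z-o[2])/d[:,2])[:,None]
def at_d(s,uv):
    uv=np.array(uv,int).reshape(-1,2); d=s['d'][uv[:,1],uv[:,0]]
    return (rays(s,uv)*d[:,None])@s['W'][:3,:3].T+s['W'][:3,3]
def cloud(s):
    v,u=np.nonzero(s['d']>0); uv=np.c_[u,v]; return uv,at_d(s,uv)
def down(yaw): # tool z down; jaws (tool y) along world direction yaw
    y=np.array([np.cos(yaw),np.sin(yaw),0]); z=np.array([0,0,-1.]); x=np.cross(y,z)
    return R.from_matrix(np.c_[x,y,z]).as_quat()
def crop(tag,x0,y0,x1,y1,k,out):
    i=cv2.imread(f'pics/{tag}.png')[y0:y1,x0:x1]; cv2.imwrite(f'pics/{out}.png',cv2.resize(i,None,fx=k,fy=k,interpolation=cv2.INTER_CUBIC))
E
python3 - <<'E'
from h import *
a=snap('scene','s0'); b=snap('side','d0'); w=snap('wrist','w0')
for s in (a,b,w): print(s['W'].round(3).tolist(), s['K'][0,0], (s['d']>0).mean())
print(r.finger_overhang, r.current_t(), r.current_ee_rot())
cv2.imwrite('pics/v0.png',cv2.imread('pics/s0.png'))
E
```

```text
[[-0.897, -0.331, 0.295, 0.112], [-0.443, 0.661, -0.606, 0.87], [0.005, -0.674, -0.739, 1.17], [0.0, 0.0, 0.0, 1.0]] 472.9868491493212 0.9959098639455782
[[0.811, -0.495, 0.312, 0.126], [-0.585, -0.672, 0.454, -0.683], [-0.015, -0.551, -0.834, 1.186], [0.0, 0.0, 0.0, 1.0]] 425.86516454330376 0.9960246598639456
[[0.396, 0.875, 0.28, 0.146], [0.918, -0.376, -0.122, 0.535], [-0.001, 0.305, -0.952, 0.373], [0.0, 0.0, 0.0, 1.0]] 316.10082252122885 0.9961224489795918
0.022 0.15 [ 2.01998020e-01  9.79385846e-01 -3.89191161e-04 -1.16172478e-04]
```

View pics/s0.png

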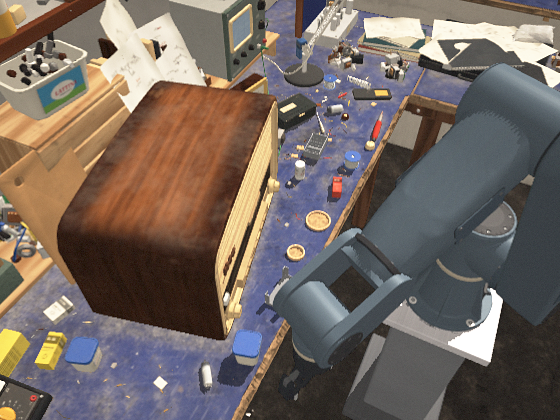

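View pics/d0.png

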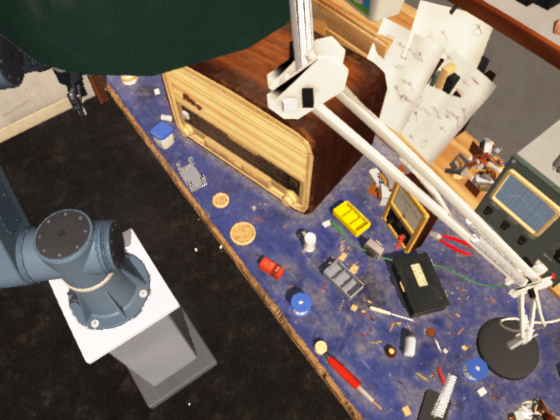

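The side view shows everything: lower tray (191,174), can rest (221,200), reel rest (243,233), carton (271,267), reel (301,302), can (309,240), upper tray (343,277), transformer (373,247), knob (320,347), tub (163,133) and the yellow look-alike (351,216). I'll enlarge it to read positions.

```bash
python3 - <<'E'
from h import *
crop('d0',145,110,405,305,3,'c0')
s=load('d0')
for n,p in dict(ltray=(191,174),canrest=(221,200),reelrest=(243,233),carton=(271,265),reel=(301,299),can=(309,235),utray=(343,277),knob=(320,347),tub=(163,130),trafo=(373,245),farcan=(410,337)).items(): print(n,at_d(s,[p])[0].round(3))
E
```

```text
ltray [0.421 0.228 0.003]
canrest [0.448 0.072 0.002]
reelrest [ 0.436 -0.078  0.004]
carton [ 0.436 -0.232  0.029]
reel [ 0.439 -0.372  0.041]
can [ 0.578 -0.232  0.062]
utray [ 0.59  -0.384  0.01 ]
knob [ 0.402 -0.505  0.017]
tub [0.423 0.416 0.067]
trafo [ 0.718 -0.368  0.047]
farcan [ 0.613 -0.634  0.03 ]
```

View pics/c0.png

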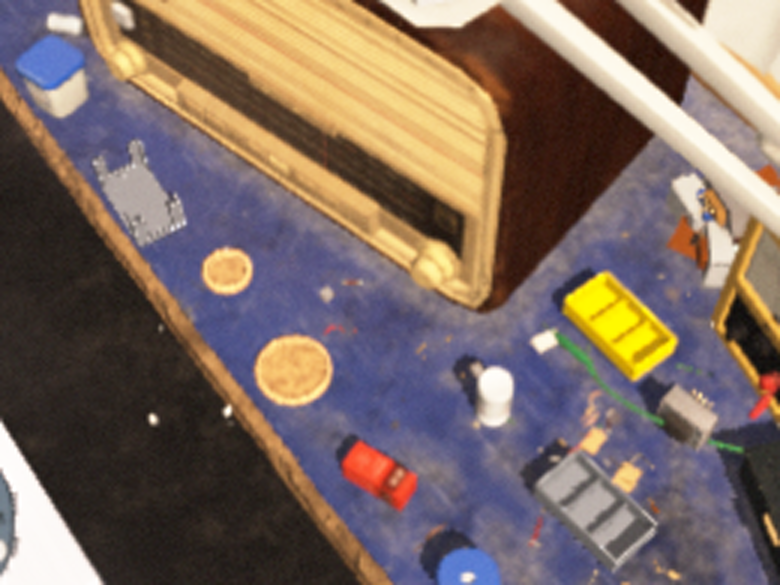

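```bash
python3 - <<'E'
from h import *
r.move_to([0.36,0.16,0.26],down(np.pi/2)); w=snap('wrist','w1')
r.move_to([0.42,-0.27,0.30],down(np.pi/2)); w=snap('wrist','w2')
print(r.current_t(),r.current_q())
for t in('w1','w2'):crop(t,0,0,560,420,1.4,'v'+t)
E
```

```text
3.2417 [-6.62779920e-01  2.10051635e-01  1.72100484e+00  1.86088838e-04
  1.21070646e+00 -2.23487999e+00]
```

View pics/vw1.png

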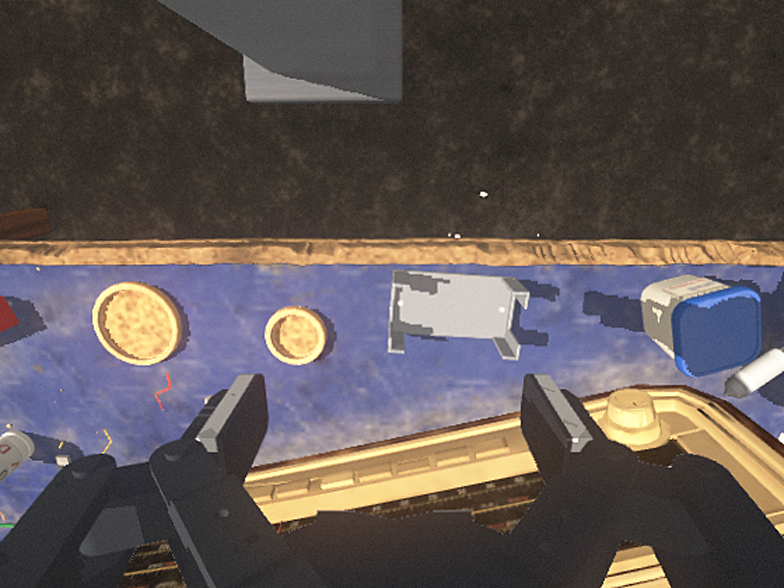

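View pics/vw2.png

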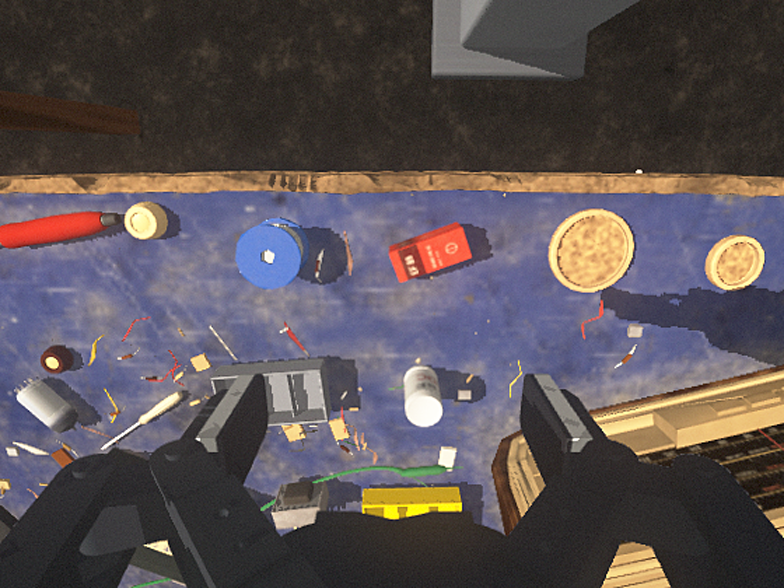

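w1 shows the reel rest (138,323)/1.4, can rest (297,335)/1.4 and lower tray (455,315)/1.4. w2 shows the carton (430,252)/1.4, reel (270,253)/1.4, can (422,398)/1.4 and upper tray (270,390)/1.4, partly behind a finger. I'll get positions from the depth points at each known height.

```bash
cat >> h.py <<'E'
def sel(tags,c,rad,zl,zh):
    P=[]
    for t in tags:
        P.append(cloud(load(t))[1])
    P=np.vstack(P); return P[(np.hypot(*(P[:,:2]-c).T)<rad)&(P[:,2]>zl)&(P[:,2]<zh)]
def rect(P,lo=None):
    (c,wh,a)=cv2.minAreaRect((P[:,:2]*1000).astype(np.float32))
    if wh[0]<wh[1]: a+=90; wh=wh[::-1]
    return np.array(c)/1000,wh,(a+90)%180-90   # angle of long side, deg from world x
def circ(P):
    (c,rr)=cv2.minEnclosingCircle((P[:,:2]*1000).astype(np.float32)); return np.array(c)/1000,rr*2
E
python3 - <<'E'
from h import *
for ts in (['w1'],['w2'],['d0']):
  print(ts)
  for n,c,rad,zl,zh,f in [('ltray',(.421,.228),.085,.038,.055,rect),('ltrayfloor',(.421,.228),.085,.002,.055,rect),('canrest',(.448,.072),.045,.006,.016,circ),('reelrest',(.436,-.078),.06,.0055,.014,circ),
   ('carton',(.436,-.232),.06,.024,.036,rect),('reel',(.439,-.372),.05,.036,.05,circ),('can',(.578,-.232),.04,.055,.07,circ),('utray',(.59,-.384),.085,.026,.042,rect)]:
    P=sel(ts,np.array(c),rad,zl,zh)
    if len(P)>10: print(n,len(P),np.median(P[:,2]).round(4),P[:,:2].mean(0).round(4),f(P))
E
```

```text
['w1']
ltray 370 0.0458 [0.415  0.2158] (array([0.41481851, 0.21159216]), (109.0340576171875, 60.4685173034668), 86.56405639648438)
ltrayfloor 4471 0.005 [0.4155 0.2142] (array([0.42814868, 0.22036063]), (128.6761016845703, 87.3122329711914), 87.12332153320312)
canrest 564 0.0104 [0.4414 0.0706] (array([0.44335349, 0.06993478]), 56.0207633972168)
reelrest 838 0.0083 [ 0.4311 -0.0768] (array([ 0.43312845, -0.07852036]), 82.7430648803711)
['w2']
canrest 567 0.0102 [0.4424 0.0667] (array([0.44343469, 0.06867735]), 57.10044479370117)
reelrest 782 0.0083 [ 0.4308 -0.0803] (array([ 0.43301715, -0.07994067]), 82.6336898803711)
carton 1313 0.0301 [ 0.4313 -0.2371] (array([ 0.43198373, -0.23704118]), (68.97762298583984, 30.60997772216797), -69.53338432312012)
reel 1726 0.0427 [ 0.4305 -0.3803] (array([ 0.43120932, -0.38060098]), 59.173492431640625)
can 512 0.0605 [ 0.5712 -0.2416] (array([ 0.57248627, -0.2419585 ]), 34.92667770385742)
utray 691 0.0326 [ 0.5712 -0.3803] (array([ 0.57844244, -0.39368988]), (110.90245056152344, 61.655235290527344), -84.7622332572937)
['d0']
ltray 45 0.0442 [0.41
[... 160 characters left out ...]
9, 0.22499191]), (166.84786987304688, 138.34768676757812), 79.48442077636719)
canrest 89 0.0093 [0.4434 0.0679] (array([0.43780573, 0.06821249]), 67.61216735839844)
reelrest 182 0.0075 [ 0.4335 -0.0804] (array([ 0.43848367, -0.07467455]), 111.08451843261719)
carton 217 0.0303 [ 0.432  -0.2369] (array([ 0.43217242, -0.23673831]), (68.96033477783203, 30.944507598876953), -67.80900001525879)
reel 327 0.0435 [ 0.4326 -0.3796] (array([ 0.43306238, -0.37964346]), 58.920753479003906)
can 100 0.061 [ 0.5734 -0.2423] (array([ 0.57421069, -0.24145671]), 36.52812194824219)
utray 228 0.0337 [ 0.5789 -0.3937] (array([ 0.57950787, -0.3925329 ]), (110.42520141601562, 63.13039016723633), -85.90622615814209)
```

Two views agree to about 2 mm and the sizes match the ones given. Next I check how far the open fingertips reach, then take the carton.

```bash
cat >> h.py <<'E'
def st(m): print(m,'t%.1f'%r.current_t(),'open %.3f'%r.current_opening(),np.round(r.current_tool_pos(),4),'F',np.round(r.current_contact_force(),1),flush=True)
def pick(xy,yaw,z,op,squeeze,lift=.16):
    r.set_gripper(op); o=down(yaw)
    r.move_to([*xy,z+.09],o); r.move_linear([*xy,z],vel=.12); st('down')
    r.set_gripper(0.,squeeze); st('grip')
    r.move_linear([*xy,lift],vel=.15); st('lift')
def place(xy,yaw,z,op,via=None,hi=.16):
    o=down(yaw)
    for v in via or []: r.move_to([*v,hi],o)
    r.move_to([*xy,hi],o); r.move_linear([*xy,z+.02],vel=.15); r.move_linear([*xy,z],vel=.04); st('placed')
    r.set_gripper(op); st('open')
    r.move_linear([*xy,hi],vel=.2); st('up')
E
python3 - <<'E'
from h import *
s=load('w1'); p=np.array(at_d(s,[(168,275),(390,275),(400,310),(155,315)]))-[.36,.16,.26]; print(p.round(4))
uv,P=cloud(s); q=P-[.36,.16,.26]; m=(np.abs(q[:,0])<.02)&(np.abs(q[:,1])<.07)&(q[:,2]>-.06); print(np.percentile(q[m][:,2],[0,1,5,50]).round(4))
c=[.4321,-.237]; y=np.radians(20.5)
pick(c,y,.028,.65,30)
s=snap('wrist','w3')
E
```

```text
[[-0.0103 -0.0483  0.0023]
 [-0.0103  0.0458  0.0023]
 [-0.0085  0.0425  0.0243]
 [-0.0098 -0.0439  0.029 ]]
[-0.0098 -0.003   0.0101  0.0546]
down t5.7 open 0.647 [ 0.4324 -0.2372  0.0286] F [-0.4 -0.3  1.1]
grip t6.1 open 0.345 [ 0.4325 -0.2373  0.0287] F [-0.5  0.7  7.6]
lift t7.1 open 0.346 [ 0.4317 -0.2368  0.1593] F [ 0.4  0.2 -0.5]
```

View pics/w3.png

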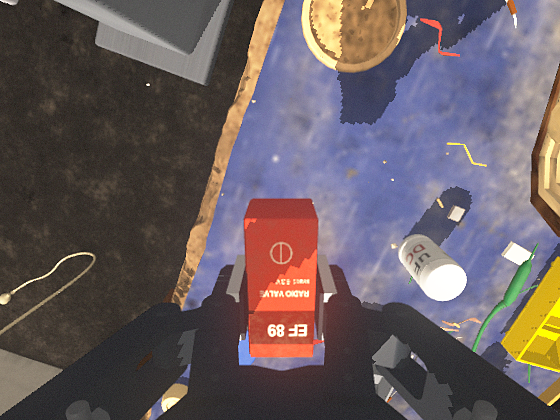

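The carton is held straight between the pads, long axis along tool x (image centre about (281,280)). I measure its pose in the hand from depth, then place it.

```bash
python3 - <<'E'
from h import *
s=load('w3'); uv,P=cloud(s); c=np.array([.4317,-.2368])
red=(s['px'][uv[:,1],uv[:,0]].astype(int)@[1,-1,0]>60)
P=P[red&(np.hypot(*(P[:,:2]-c).T)<.07)&(P[:,2]>.1)]
top=P[P[:,2]>P[:,2].max()-.02]; n=np.linalg.svd(top-top.mean(0),full_matrices=False)[2]
h=np.percentile(P[:,2],[1,50,99]); T=P[np.abs(P[:,2]-h[1])<.006]
print(h.round(4),rect(T),n[2].round(3)); cc,wh,a=rect(T)
off=cc-c; print('off',off.round(4))
# offset rotated by -24deg
d=np.radians(86.5-(a%180)); Rm=np.array([[np.cos(d),-np.sin(d)],[np.sin(d),np.cos(d)]])
along=off@[np.cos(np.radians(a)),np.sin(np.radians(a))]; print('along',along, 'turn',np.degrees(d))
E
```

```text
Traceback (most recent call last):
IndexError: index 2 is out of bounds for axis 0 with size 2
```

```bash
python3 - <<'E'
from h import *
s=load('w3'); print(s['W'].round(3).tolist()); uvs=[(281,215),(281,250),(281,300),(281,350),(250,280),(312,280)]
print([s['d'][v,u] for u,v in uvs]); print(at_d(s,uvs).round(4)); print(s['px'][250,281])
E
```

```text
[[0.937, 0.334, 0.106, 0.405], [0.35, -0.892, -0.285, -0.164], [-0.001, 0.304, -0.953, 0.28], [0.0, 0.0, 0.0, 1.0]]
[np.float32(0.12863725), np.float32(0.12944338), np.float32(0.13700071), np.float32(0.14703052), np.float32(0.13582353), np.float32(0.1343013)]
[[ 0.4195 -0.2032  0.1578]
 [ 0.4244 -0.2163  0.1614]
 [ 0.4328 -0.2388  0.1611]
 [ 0.4427 -0.2654  0.1597]
 [ 0.4171 -0.2351  0.1595]
 [ 0.4417 -0.225   0.1608]]
[211 150 123]
```

```bash
python3 - <<'E'
from h import *
s=load('w3'); p=at_z(s,[(281,221),(282,357),(246,290),(318,290)],.1605); print(p.round(4))
c=np.array([.4317,-.2368]); m=(p[0]+p[1])[:2]/2-c; t=np.radians(20.5); ax=np.array([-np.sin(t),np.cos(t)])
along=m@ax; print('len',np.linalg.norm(p[0]-p[1]),'along',along)
E
```

```text
[[ 0.4201 -0.2047  0.1605]
 [ 0.4444 -0.2684  0.1605]
 [ 0.417  -0.2398  0.1605]
 [ 0.4462 -0.2289  0.1605]]
len 0.06817088357720083 along 1.9779035800487237e-05
```

```bash
python3 - <<'E'
from h import *
place([.4148,.212],np.radians(-3.5),.0342,.65,via=[[.40,0.0]])
r.move_linear([.4148,.15,.22],vel=.2)
s=snap('wrist','w4'); st('')
P=sel(['w4'],np.array([.4148,.212]),.05,.027,.041); print(len(P),np.median(P[:,2]),rect(P))
P=sel(['w4'],np.array([.4148,.212]),.09,.042,.055); print(len(P),rect(P))
E
```

```text
placed t10.5 open 0.344 [0.4147 0.212  0.0339] F [ 0.7 -1.5 -0.3]
open t10.8 open 0.656 [0.4148 0.212  0.0342] F [ 0.5 -0.6  0.7]
up t11.6 open 0.647 [0.4143 0.2118 0.1592] F [-0.1  0.1  0.1]
 t12.2 open 0.650 [0.4143 0.1504 0.2188] F [-0.5  0.8 -1. ]
2463 0.035012010733822096 (array([0.41575671, 0.21200113]), (83.99117279052734, 56.78584671020508), 86.94772338867188)
448 (array([0.4155036 , 0.21167615]), (110.35607147216797, 59.81281661987305), 86.25365447998047)
```

View pics/w4.png

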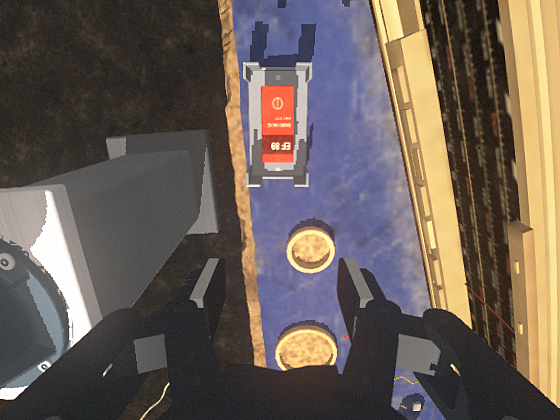

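Carton is flat (top at 0.035) and central between the posts, lengthwise. Refined lower tray: (0.4152, 0.2117), 86.4°. Upper tray next, with a closer measurement on the way.

```bash
python3 - <<'E'
from h import *
y=np.radians(4.7)
r.set_gripper(1.0)
r.move_to([.42,-.15,.22],down(y)); r.move_to([.579,-.45,.20],down(y)); s=snap('wrist','w5')
P=sel(['w5'],np.array([.579,-.393]),.075,.030,.040); c,wh,a=rect(P); print(len(P),c,wh,a)
P=sel(['w5'],np.array([.572,-.242]),.04,.055,.07)
if len(P)>50: print('can',len(P),circ(P))
ok=abs(wh[0]-110)<3 and abs(wh[1]-60)<3.5 and np.hypot(*(c-[.579,-.393]))<.006
if ok:
    pick(c,np.radians(a%180-90),.032,1.0,40,lift=.20)
    s=snap('wrist','w6')
E
```

```text
1402 [ 0.57932758 -0.3937467 ] (109.53740692138672, 60.1690788269043) -84.9586615562439
down t16.7 open 0.998 [ 0.5798 -0.3942  0.0329] F [ 0.2 -0.   0.3]
grip t17.1 open 0.693 [ 0.5798 -0.394   0.0331] F [-0.8  0.5  6.4]
lift t18.3 open 0.691 [ 0.579  -0.3934  0.1988] F [-0.   0.2 -1.3]
```

```bash
ls pics | tail -3
```

```text
w5.png
w6.npz
w6.png
```

View pics/w6.png

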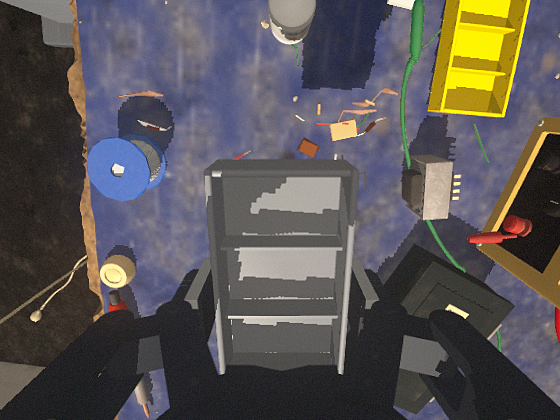

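Upper tray is held by both long walls, rim edge near row 162, looking level. I measure its pose in the hand.

```bash
python3 - <<'E'
from h import *
s=load('w6'); uv,P=cloud(s); c=np.array([.579,-.3934]); t=np.radians(5.04)
Q=(P[:,:2]-c)@np.array([[np.cos(t),-np.sin(t)],[np.sin(t),np.cos(t)]])  # cols: jaw, along
m=(P[:,2]>.192)&(P[:,2]<.210)&(np.abs(Q[:,0])<.033)&(Q[:,1]>-.07)&(Q[:,1]<.07)
A=Q[m]; Z=P[m][:,2]
print('along',np.percentile(A[:,1],[0,.5,99.5,100]).round(4),'jaw',np.percentile(A[:,0],[.5,99.5]).round(4))
f=A[:,1]>.015; print('front rect',rect(np.c_[A[f],Z[f]]))
for lo,hi in((-.05,-.02),(-.02,.01),(.02,.045),(.05,.06)):
  k=(A[:,1]>lo)&(A[:,1]<hi)&(np.abs(A[:,0])>.024)&(np.abs(A[:,0])<.029); print(lo,k.sum(),np.median(Z[k&(A[:,0]<0)]),np.median(Z[k&(A[:,0]>0)]))
E
```

```text
along [-0.0454 -0.0427  0.0552  0.0554] jaw [-0.0323  0.0324]
front rect (array([0.00057753, 0.03520081]), (60.11259460449219, 40.35105514526367), -0.0326690673828125)
-0.05 604 0.19965154032273294 0.19902954696285238
-0.02 1059 0.19993236589681157 0.19923168137976976
0.02 1103 0.19985277616204902 0.1994308528910823
0.05 365 0.20004431945962725 0.19974931886779485
```

```bash
python3 - <<'E'
from h import *
o=down(np.radians(-3.6)); c=[.4152,.2117]
r.move_to([.41,-.25,.20],down(np.radians(3))); r.move_to([.40,0,.20],o); r.move_to([*c,.16],o)
r.move_linear([*c,.095],vel=.12); r.move_linear([*c,.0835],vel=.04); r.sleep(.2); st('pre')
for z in (.080,.077,.0745,.073):
    r.move_linear([*c,z],vel=.03); st('z')
    if r.current_contact_force()[2]>8: print('contact'); break
s=snap('side','d1')
E
python3 -c "
from h import crop; crop('d1',140,120,260,210,5,'c1')"
```

```text
pre t22.4 open 0.692 [0.4153 0.2117 0.0836] F [-0.7  0.  -1.9]
z t22.7 open 0.693 [0.4151 0.2117 0.0798] F [ 0.   0.  -1.1]
z t23.0 open 0.694 [0.4151 0.2117 0.0768] F [ 0.6  0.1 -1. ]
z t23.2 open 0.696 [0.4151 0.2117 0.0743] F [-1.2  0.2 -1.7]
z t23.5 open 0.690 [0.4152 0.2117 0.0729] F [-0.3 -0.1 -1.2]
```

View pics/c1.png

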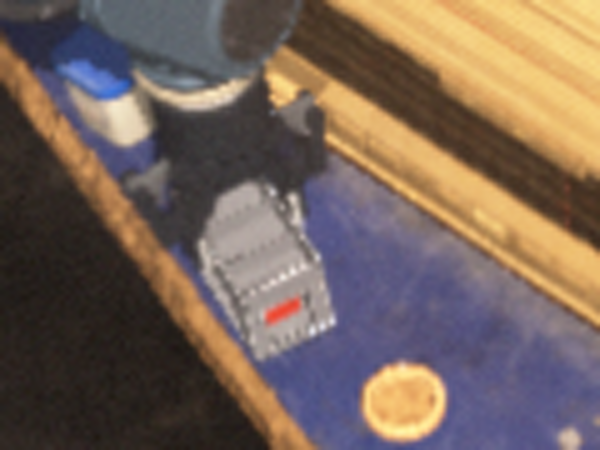

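The feet went in between the posts without contact, the tray aligned with the lower one and the carton seen through the end. I lower it in small steps until it bears, then release.

```bash
python3 - <<'E'
from h import *
c=[.4152,.2117]; z=.073
while z>.0695:
    z-=.0006; r.move_linear([*c,z],vel=.02); f=r.current_contact_force()[2]; print(round(z,4),round(f,1))
    if f>3: break
r.set_gripper(1.0); st('open')
r.move_linear([*c,.16],vel=.2)
r.move_linear([.40,.13,.22],vel=.2); s=snap('wrist','w7'); st('')
P=sel(['w7'],np.array(c),.08,.068,.082); print(len(P),rect(P),np.percentile(P[:,2],[5,50,95]))
for sx in(-1,1):
  for sy in(-1,1):
    q=P[(np.sign(P[:,0]-c[0])==sx)&(np.abs(P[:,1]-c[1]-sy*.04)<.02)]; print(sx,sy,len(q),np.median(q[:,2]).round(4))
E
```

```text
0.0724 -1.0
0.0718 5.2
open t24.4 open 1.003 [0.4152 0.2117 0.0718] F [0.2 0.1 0. ]
 t25.7 open 1.002 [0.3997 0.1305 0.219 ] F [ 0.2  1.2 -0.3]
1899 (array([0.41608118, 0.21189597]), (109.6036148071289, 60.06121826171875), 86.38912963867188) [0.0696468  0.07324764 0.07469098]
-1 -1 292 0.0734
-1 1 393 0.0732
1 -1 302 0.0733
1 1 462 0.0732
```

View pics/w7.png

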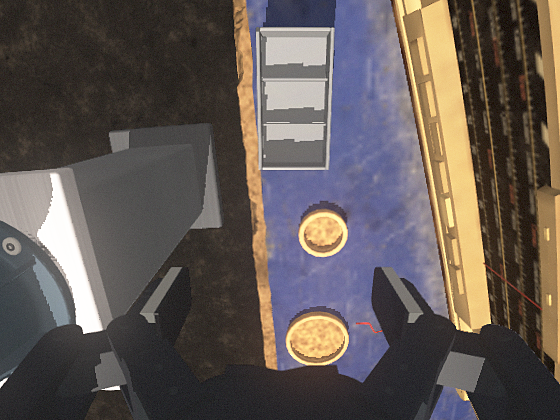

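Stacked: rim level at 0.073 at all four corners, centred and at 86.4°. Now the reel, refining its position and the rests from pictures already taken.

```bash
python3 - <<'E'
from h import *
C=lambda t,c,rad,a,b:(lambda P:(t,len(P),*circ(P)) if len(P)>50 else (t,len(P),None,0))(sel([t],np.array(c),rad,a,b))
print(C('w7',(.4434,.069),.035,.007,.016)); rr=C('w7',(.433,-.079),.05,.006,.014); print(rr)
a=C('w5',(.431,-.380),.045,.036,.05); b=C('w6',(.431,-.380),.045,.036,.05); print(a,b)
c=np.array([.4315,-.3805])
g=[x[2] for x in(a,b) if abs(x[3]-59)<1.5]
if g: c=np.mean(g+[[.4312,-.3806]],0)
print(c)
r.move_to([.40,-.15,.22],down(0)); 
pick(c,0.,.031,1.0,50,lift=.15)
snap('wrist','w8')
E
```

```text
('w7', 695, array([0.4435777 , 0.06921945]), 55.72359085083008)
('w7', 705, array([ 0.43377579, -0.07855833]), 83.64762878417969)
('w5', 3673, array([ 0.43060892, -0.38086624]), 59.64956283569336) ('w6', 3162, array([ 0.4309274 , -0.38113214]), 59.65399932861328)
[ 0.43091211 -0.38086613]
down t28.9 open 1.000 [ 0.4313 -0.3811  0.0317] F [ 0.5 -0.3 -0. ]
grip t29.3 open 0.663 [ 0.4312 -0.3812  0.0321] F [-1.1  2.1  8.6]
lift t30.2 open 0.666 [ 0.4305 -0.3805  0.1491] F [ 0.6  0.2 -2.4]
```

View pics/w8.png

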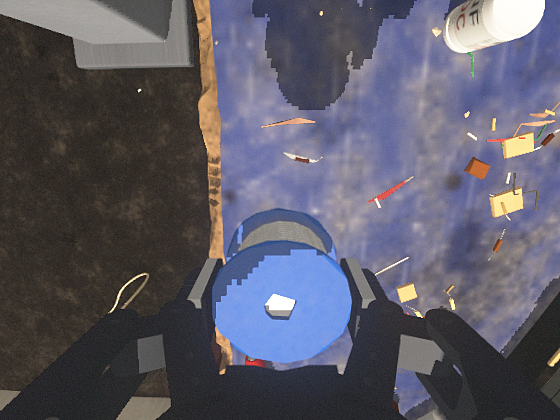

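Reel is between the pads. I check its level and offset in the hand before placing.

```bash
python3 - <<'E'
from h import *
P=sel(['w8'],np.array([.4305,-.3805]),.04,.145,.175); z=np.median(P[:,2]); P=P[np.abs(P[:,2]-z)<.008]
k=np.hypot(*(P[:,:2]-[.4305,-.3805]).T)<.026; A=np.c_[P[k][:,:2]-[.4305,-.3805],np.ones(k.sum())]; f=np.linalg.lstsq(A,P[k][:,2],rcond=None)[0]
print(z,f.round(4)); 
s=load('w8'); print(at_z(s,[(214,300),(352,300),(283,361),(280,248)],f[2]).round(4))
E
```

```text
0.15961862508196667 [-0.0015  0.0039  0.1595]
[[ 0.404  -0.3769  0.1595]
 [ 0.4599 -0.3769  0.1595]
 [ 0.432  -0.408   0.1595]
 [ 0.4308 -0.3538  0.1595]]
```

```bash
python3 - <<'E'
from h import *
c=[.4333,-.0788]
place(c,0.,.0362,1.0,via=[[.40,-.25]],hi=.15)
r.move_linear([.40,-.16,.20],vel=.2); snap('wrist','w9')
P=sel(['w9'],np.array(c),.045,.038,.055); print(len(P),np.median(P[:,2]),circ(P))
# can, refined on the way
r.set_gripper(.7)
r.move_to([.50,-.26,.20],down(0)); snap('wrist','w10')
P=sel(['w10'],np.array([.573,-.242]),.035,.052,.07); cc,d=circ(P); print('can',len(P),np.percentile(P[:,2],[5,50,95]),cc,d)
if abs(d-35)<2 and np.hypot(*(cc-[.573,-.242]))<.006: pick(cc,0.,.042,.7,30,lift=.16); snap('wrist','w11')
E
```

```text
placed t33.0 open 0.667 [ 0.4333 -0.0788  0.0361] F [ 0.2 -0.9 -3.2]
open t33.4 open 1.000 [ 0.4334 -0.0788  0.0364] F [-0.1 -0.1 -0.5]
up t34.1 open 1.003 [ 0.4329 -0.0787  0.1493] F [-0.4  0.8 -0.9]
3997 0.045561823568043336 (array([ 0.43402148, -0.07811674]), 58.78061294555664)
can 1416 [0.05715244 0.06081919 0.0620424 ] [ 0.57321283 -0.24149176] 35.68650817871094
down t37.5 open 0.702 [ 0.5736 -0.2418  0.0428] F [-0.6 -0.2 -0.7]
grip t37.9 open 0.404 [ 0.5736 -0.2417  0.0429] F [-1.2  0.3  6.4]
lift t38.8 open 0.401 [ 0.5727 -0.2413  0.159 ] F [-0.5  0.5 -1.2]
```

```bash
python3 -c "
import cv2,numpy as np
cv2.imwrite('pics/c2.png',np.hstack([cv2.resize(cv2.imread(f'pics/{t}.png'),(400,300)) for t in('w9','w11')]))"
```

```text
(no output)
```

View pics/c2.png

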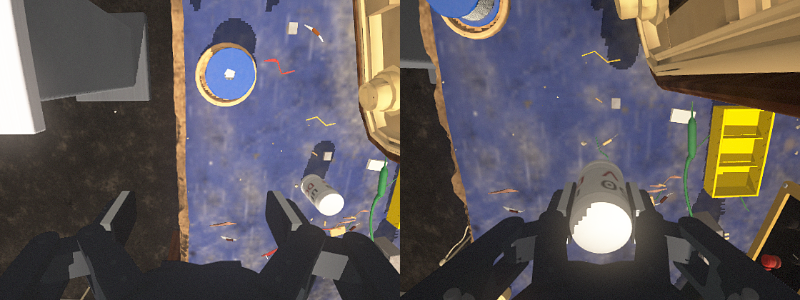

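The reel sits in its rest (top at 0.0456, centred) and the can is held upright. Placing the can.

```bash
python3 - <<'E'
from h import *
t=np.array([.5727,-.2413])
P=sel(['w11'],t,.03,.165,.19); z=np.percentile(P[:,2],[5,50,95]); T=P[np.abs(P[:,2]-z[1])<.005]; cc,d=circ(T)
k=T[np.hypot(*(T[:,:2]-cc).T)<.015]; f=np.linalg.lstsq(np.c_[k[:,:2]-cc,np.ones(len(k))],k[:,2],rcond=None)[0]
off=cc-t; rel=.159-(f[2]-.062); print(z,cc,d,'off',off,'tilt',f.round(4),'rel',rel)
assert np.hypot(*off)<.006 and .036<rel<.048 and np.hypot(*f[:2])<.12
off=off*[0,1]
c=np.array([.4435,.0692])
place(c-off,0.,max(rel,.0425)+.0035,.7,via=[[.40,-.2],[.39,-.05]],hi=.17)
r.move_to([.38,.02,.25],down(0)); snap('wrist','w12')
for n,p,zl,zh,rd in(('can',c,.055,.075,.035),('reel',[.4335,-.0788],.038,.055,.045)):
    P=sel(['w12'],np.array(p),rd,zl,zh); print(n,len(P),np.median(P[:,2]) if len(P) else '',circ(P) if len(P)>9 else '')
snap('side','d2'); crop('d2',140,110,400,305,3,'c3'); st('')
E
```

```text
[0.16764492 0.17673952 0.18593151] [ 0.57260449 -0.23325485] 55.8078727722168 off [-9.55078125e-05  8.04514771e-03] tilt [-0.0008 -0.0479  0.1765] rel 0.04453479800319454Traceback (most recent call last):
  File "<stdin>", line 6, in <module>
AssertionError
```

Finger surfaces contaminated that mask. I use the can's top centre read off the picture, about (283,319) in w11, with the known height.

```bash
python3 - <<'E'
from h import *
s=load('w11'); print(at_z(s,[(283,319)],.178), at_d(s,[(283,319),(283,300),(283,340),(265,319),(300,319)]).round(4))
off=np.array([0,at_z(s,[(283,319)],.178)[0,1]+.2413]); print(off); off*=np.hypot(*off)<.004
rel=.0433
c=np.array([.4435,.0692])
place(c-off,0.,rel+.0032,.7,via=[[.40,-.2],[.39,-.05]],hi=.17)
r.move_to([.38,.02,.25],down(0)); snap('wrist','w12')
for n,p,zl,zh,rd in(('can',c,.055,.075,.035),('reel',[.4335,-.0788],.038,.055,.045)):
    P=sel(['w12'],np.array(p),rd,zl,zh); print(n,len(P),np.median(P[:,2]) if len(P) else '',circ(P) if len(P)>9 else '')
snap('side','d2'); crop('d2',140,110,400,305,3,'c3'); st('')
E
```

```text
[[ 0.57411945 -0.24030588  0.178     ]] [[ 0.5741 -0.2412  0.1768]
 [ 0.5741 -0.2323  0.1773]
 [ 0.5741 -0.2514  0.1765]
 [ 0.5671 -0.2423  0.1754]
 [ 0.5807 -0.2412  0.1769]]
[0.         0.00099412]
placed t42.3 open 0.405 [0.4434 0.0682 0.0463] F [ 0.6 -0.1 -0.1]
open t42.7 open 0.698 [0.4435 0.0682 0.0465] F [0.8 0.1 0.3]
up t43.4 open 0.700 [0.443  0.0682 0.1692] F [ 0.2  0.  -0.4]
can 1117 0.06375630897752788 (array([0.44354053, 0.06843064]), 35.533226013183594)
reel 1505 0.04552043788215876 (array([ 0.43360016, -0.07838046]), 58.71358108520508)
 t44.1 open 0.695 [0.3801 0.0203 0.2487] F [ 0.9 -0.2 -0.1]
```

View pics/w12.png

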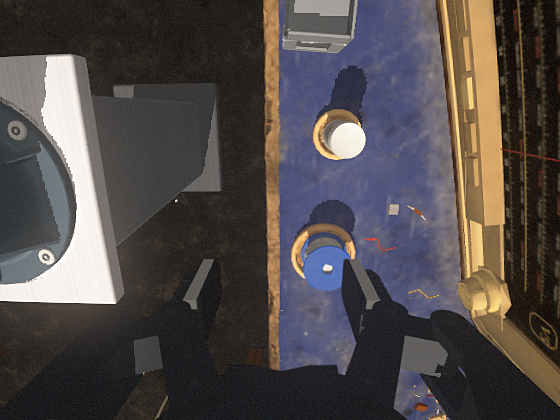

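View pics/c3.png

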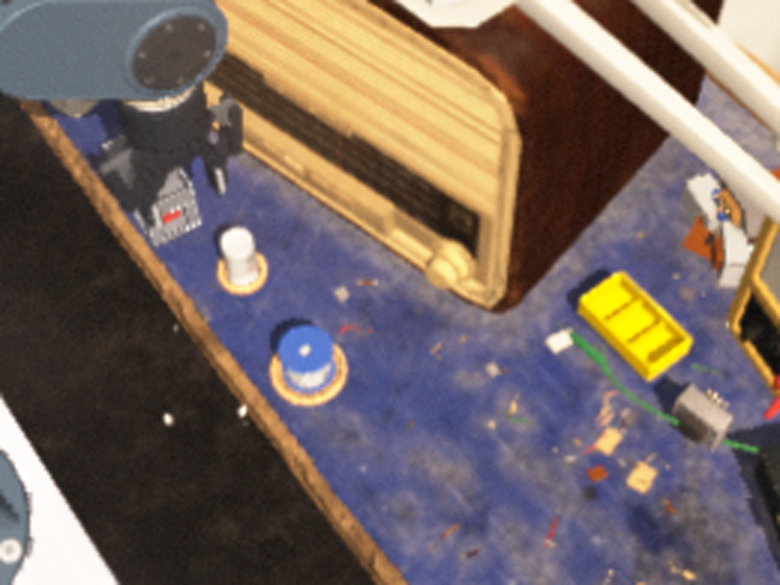

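Can upright in its rest (top at 0.064), reel in its rest, trays stacked with the carton inside. The transformer and yellow tray are where they were, and the arm is clear. Handing in.

```bash
python3 - <<'E'
from h import *
r.sleep(.3); print(r.hand_in(), r.current_t())
E
```

```text
the job is handed in; nothing more can be done
the job is handed in; nothing more can be done
```

The job is done and handed in at about 44.5 s of the 112 s allowed.

- **Carton and trays:** The carton lies flat and lengthwise in the middle of the lower tray. The upper tray went on after it with its feet inside the posts. Its rim read level at 0.073 m at all four corners (0.074 m expected), centred to about 1 mm and at the same angle as the lower tray.
- **Reel:** It stands upright in the larger rest, within 1 mm of centre, top at 0.0455 m (0.046 m expected).
- **Can:** It stands upright in the smaller rest, within 1 mm of centre, top at 0.064 m (0.065 m expected).
- **Bystanders:** The transformer and the yellow tray look unmoved in the last side picture. I did not measure the transformer, tub and knob again, but nothing was carried or lowered close to them.

Wrist forces stayed under 10 N wherever I read them.

**Checks that disagreed:**
- The depth check of the can's position in the gripper was spoiled by the fingers. I read the can's top off the picture instead, and the final look confirmed the placing.
- The outline measurement of the carton in the tray took in the posts, so for its placing I relied on the picture and the height of its top.
- The gripper read about 2.5 mm narrower than the reel's stated diameter, but the reel was held level.

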